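# Unhasp and open the larger sample case

## Task

I need the test cards out of the larger of the two metal cases. Flip its hasp up off the staple and swing it right over towards the front, clear of the lid, and only then raise the lid until it stands about upright and leave it open. Do not touch the smaller case.

Things in the scene. Friction and masses are not known exactly. Their poses are not given: they have to be found in the camera images.
- sample_case: The larger of two grey metal cases, fixed, 130 (x) x 220 (y) x 85 mm high with its 10 mm lid shut. Origin: centre of its underside, on the bench; x runs from its front (hasp side, facing the robot) to its back, y to the left along the front, z up. The hasp lies at y = +50 mm, the lid's grip at y = -50; points (x, y, z) given with the joints are in this frame, in mm.
- case_hasp (a joint): Its hasp, rad: 0 flat on lid, slot over a staple (17 mm high); 1.57 upright; 3.4 stop, out in front. Hinge along y through (-73, 50, 87), at the front wall. Strap 24 mm wide; the upright tab at its free end carries a steel bar along y, 30 long, 11 thick, centre (-7, 50, 111) when closed: pinch its ends from above; it pivots in the fingers. 60 g, swings freely, falls to the side it leans to.
- case_lid (a joint): Its lid, rad: 0 shut, 1.57 upright, 1.75 stop. Hinge along y through (65, 0, 75), the back edge. Grip: black bar along y, 28 long, 16 thick, on a 16 mm wide neck, centre (-40, -50, 113) when shut: pinch its ends from above; it pivots in the fingers. The stiff hinge holds the lid where it is left; raising takes about 4 N at the grip.
- small_case: The smaller grey metal case of the same make, with its own hasp and grip, fixed, 110 (x) x 150 (y) x 65 mm high with its lid shut, 101 mm to the top of its grip; origin at the centre of its underside, x from front to back. Not to be touched.

How it is judged:
By the outcome, as a careful person would: the job done as asked, in the order asked, and still so for the second after the job is handed in, with the robot touching nothing.
It also fails if it takes over 48 s, if anything falls off the work surface, if the arm or the gripper's body presses on something with over 40 N, if the wrist force passes 120 N, or if a joint passes its speed limit or range.

## Robot

A 6-joint arm with a two-finger parallel gripper is mounted at the origin on a cart in front of the work surface, level with it; the furniture and walls round the work are solid. World frame = base frame: x ahead of the robot, y to its left, z up, the work surface at z = 0. Lengths are in m, angles in rad, forces in N, time in s.
With the tool pointing down it reaches from about 0.3 to 0.85 m from the base axis. Payload 5.4 kg.
Tool frame: the origin (TCP) lies between the finger pads; the fingertips stand 14 mm ahead of it and the grasp point (between the pads) lies 5 mm behind it; y points along the fingers, x is the direction in which the jaws open and shut, and the axes are right-handed (so a half turn about y gives the same grasp; the last joint's range is limited). The gripper opens to 85 mm and grips with 20 to 120 N. Pads are 22 mm wide; open, the fingers measure 114 mm over their backs; the gripper's body (76 mm by 85 mm) begins 54 mm behind the grasp point. The pads swing forward as they close: fully open they stand 13 mm farther back than shut.
Start: joints at [-1.489, 0.158, 1.597, -0, 1.386, -0.21], TCP at [0.165, -0.551, 0.245] pointing down, gripper open.
Joint ranges: [-2.91, 2.91], [-0.94, 2.29], [0.18, 2.7], [-1.29, 4.43], [0.17, 2.64], [-3, 3]. Speed limits (rad/s): [2.57, 2.57, 3.14, 3.14, 3.14, 3.14].

## Interface

Orientations are given as [roll, pitch, yaw] about the fixed x, y, z axes, in that order (R = Rz(yaw) Ry(pitch) Rx(roll)).
In Python, from workcell import manip gives the robot as it stands.
- The arm moves only by the tool apply_moves, never from a script. Its argument "commands" is a list of rows, each a list of 7 numbers: the shift along the tool's x, y, z in cm, then the turn, a rotation vector about the tool's x, y, z in degrees, then the closure, from 0 (fully open) to 1 (shut). A call has 1 to 12 rows; each row is the pose to reach, as a shift and turn from the pose commanded when the call began, along the tool's axes at that moment; what a row does not reach only later rows make up. A row lasts 1/12 s, in which the tool goes at most 41.7 mm and 7.16 degrees, less where a joint would pass 70% of its speed; a pose out of reach is approached as far as the arm can. A call with a gripper value outside its range is refused whole. The fingers move at their own pace and stop on an object; "newtons" is the grip in N (left out, the last holds). Time passes only in rows, so rows that repeat a pose let the fingers close. It gives the time, the measured TCP pose, the force and the opening at its end, in the units of the state.
- manip.read_state(): the state, without advancing time (a new reading comes with each control period).
- manip.grab_frame(name): name is "scene" or "top"; returns a dict with "frame" (384x512x3 uint8, red, green, blue), "vfov" (degrees; the focal length in pixels is half the picture's height over the tangent of half this angle, whatever the lens; pixels are square), "cx", "cy" (the principal point, pixels), "R" (3x3) and "t" (3): a world point X has camera coordinates R X + t. Camera axes: x right, y down, z forward; pixel columns grow to the right and rows downward; lengths in m; the calibration is good to about 2 mm. A picture is of the moment at which its call begins. There is no depth.
- manip.finish_job(): hands the job in, once; it reports no verdict.
The state is a dict: "t": time; "joint_pos": joint angles; "joint_vel": joint speeds; "tau": joint torques, N m; "ee_pos": TCP position; "eef_rot": TCP orientation; "wrist_force": force on the tool from outside, world axes, zero at the start; "ft_torque": the same for the moment, N m; "gripper_width": finger opening in m.
Only numpy, scipy, OpenCV 4.12 (cv2) and the standard library are available. Lean on these libraries where they do the work, as an engineer would, in place of code of your own. Each camera call takes 0.05 s, during which the arm holds its last target. There are 200 camera calls.

## Working session

There is one attempt and no reset: what is moved stays moved. The work goes in short steps, Python scripts to look and compute and a tool call to move; the robot and the scene stay as the last step left them, time stands still between calls to the robot, and variables do not carry over. Pictures are saved under pics/ and viewed, about 8 in all and at most 12, crops included, and the job is handed in when it is done.

Besides the shell and the picture viewer there is one more tool, called as name([rows], argument=value, ...), one row to a line, values as JSON. apply_moves: Moves the arm, as the interface text tells. Its arguments: {"type":"object","properties":{"commands":{"type":"array"},"newtons":{"type":"number"}},"required":["commands"]}

```bash
mkdir -p pics; ls; python3 - <<'E'
from workcell import manip
import cv2,numpy as np
s=manip.read_state();print({k:np.round(v,3).tolist() for k,v in s.items()})
for n in("scene","top"):
    f=manip.grab_frame(n);cv2.imwrite(f"pics/{n}0.png",f["frame"][:,:,::-1])
    print(n,f["vfov"],f["cx"],f["cy"],np.round(f["R"],3).tolist(),np.round(f["t"],3).tolist(), np.round(-np.array(f["R"]).T@f["t"],3))
a=cv2.imread("pics/scene0.png");b=cv2.imread("pics/top0.png")
E
```

```text
pics
{'t': 0.0, 'joint_pos': [-1.489, 0.159, 1.598, 0.0, 1.386, -0.21], 'joint_vel': [0.001, -0.001, 0.001, 0.0, 0.0, -0.002], 'tau': [-0.0, -39.6, -33.143, -0.0, 0.008, -0.0], 'ee_pos': [0.165, -0.55, 0.244], 'eef_rot': [-1.57, 0.002, -1.279], 'wrist_force': [-0.014, -0.046, -0.118], 'ft_torque': [0.024, -0.003, -0.043], 'gripper_width': 0.085}
scene 50.56292160314216 261.9033376701118 191.59101405736547 [[-0.903, -0.429, -0.021], [-0.199, 0.461, -0.865], [0.381, -0.777, -0.502]] [0.515, 0.166, 0.887] [0.16  0.833 0.6  ]
top 46.88902574188523 255.4587865352161 187.08068063924782 [[-0.023, -1.0, 0.005], [-0.975, 0.022, -0.221], [0.221, -0.01, -0.975]] [0.035, 0.58, 0.945] [0.358 0.032 1.049]
```

View pics/scene0.png

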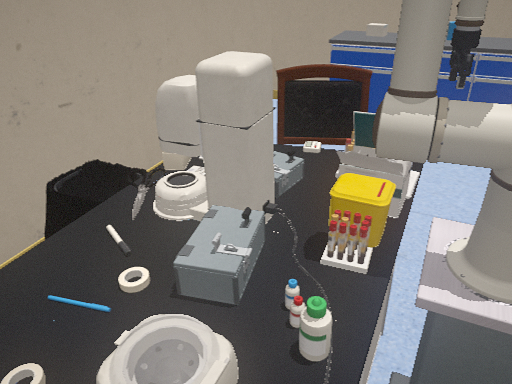

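View pics/top0.png

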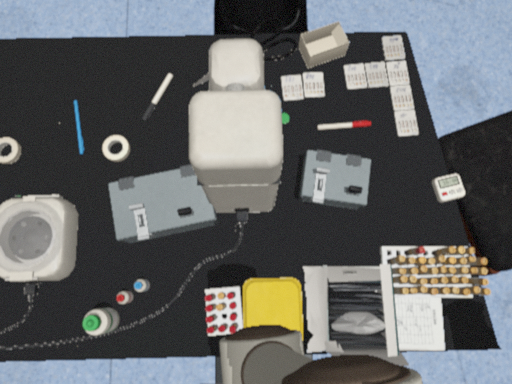

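The scene view shows the larger case around (222,252), its hasp at (232,248) and its grip at (247,213). In the top view the larger case spans about (109,180)–(213,240), with the hasp at (140,222) and the grip at (184,211). A tall white instrument stands just right of and behind it. I'll zoom in on both views.

```bash
python3 - <<'E'
import cv2,numpy as np
a=cv2.imread("pics/scene0.png")[195:305,170:280];b=cv2.imread("pics/top0.png")[160:250,95:225]
A=cv2.resize(a,None,fx=5,fy=5,interpolation=cv2.INTER_CUBIC)
B=cv2.resize(b,None,fx=6,fy=6,interpolation=cv2.INTER_CUBIC)
cv2.imwrite("pics/sc1.png",A);cv2.imwrite("pics/tc1.png",B)
E
```

```text
(no output)
```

View pics/sc1.png

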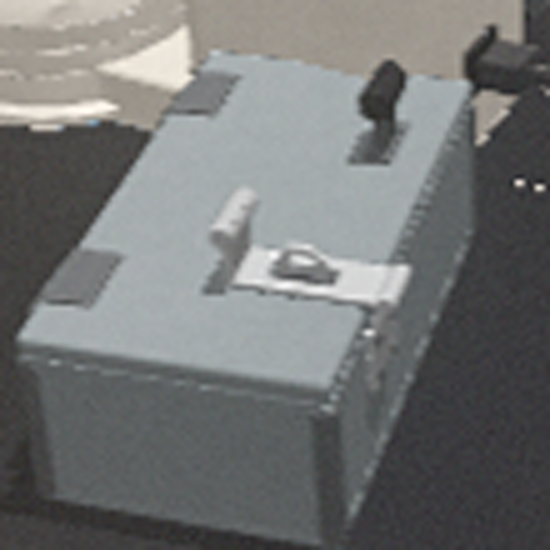

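View pics/tc1.png

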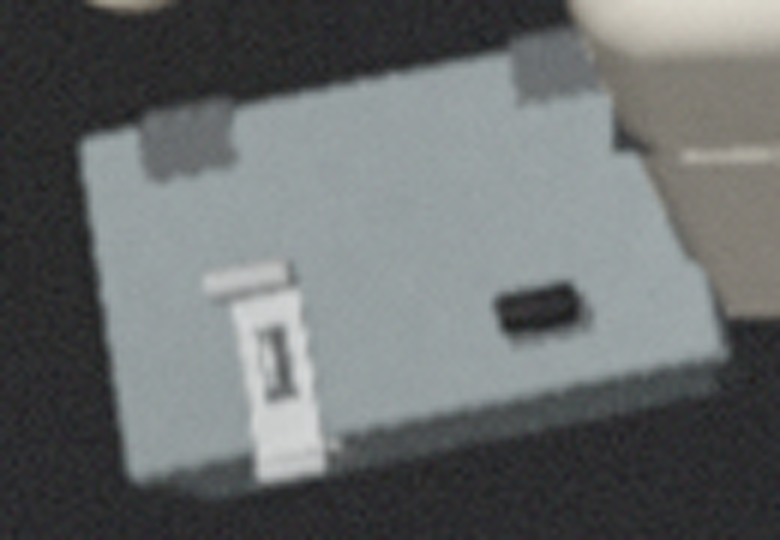

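The enlarged crops show two bars. The hasp bar is at crop (234,218) in the scene view and (249,278) in the top view. The black lid grip is at (382,90) in the scene view and (539,309) in the top view. The lid corners are clear too, so I'll triangulate.

```bash
cat > h.py <<'E'
from workcell import manip
import numpy as np
from scipy.spatial.transform import Rotation as Ro
def ray(f,u,v):
    F=192/np.tan(np.radians(f["vfov"]/2));R=np.array(f["R"])
    d=R.T@np.array([(u-f["cx"])/F,(v-f["cy"])/F,1]);return -R.T@np.array(f["t"]),d/np.linalg.norm(d)
def tri(r1,r2):
    (a,d),(b,e)=r1,r2;k=np.linalg.lstsq(np.c_[d,-e],b-a,rcond=None)[0]
    p,q=a+k[0]*d,b+k[1]*e;return (p+q)/2,np.linalg.norm(p-q)
def plane(r,z):return r[0]+r[1]*(z-r[0][2])/r[1][2]
def proj(f,X):
    F=192/np.tan(np.radians(f["vfov"]/2));c=np.array(f["R"])@X+f["t"];return f["cx"]+F*c[0]/c[2],f["cy"]+F*c[1]/c[2]
def case(o,yaw,p):return np.array(o)+Ro.from_euler('z',yaw).apply(np.array(p)/1000)
E
python3 - <<'E'
from h import *
fs,ft=manip.grab_frame("scene"),manip.grab_frame("top")
S=lambda x,y:ray(fs,(x+.5)/5-.5+170,(y+.5)/5-.5+195)
T=lambda x,y:ray(ft,(x+.5)/6-.5+95,(y+.5)/6-.5+160)
for n,s,t in[("hasp",(234,218),(249,278)),("grip",(383,90),(539,309)),("FL",(325,408),(133,482)),("BL",(22,340),(82,143)),("FR",(470,80),(726,360))]:
    p,e=tri(S(*s),T(*t));print(n,p.round(4),"gap",e.round(4),"z85 s/t",plane(S(*s),.085).round(4)[:2],plane(T(*t),.085).round(4)[:2])
E
```

```text
hasp [0.535  0.2802 0.11  ] gap 0.0008 z85 s/t [0.5546 0.252 ] [0.5393 0.2867]
grip [0.5211 0.1758 0.1126] gap 0.0012 z85 s/t [0.5422 0.1387] [0.5254 0.1798]
FL [0.4675 0.3296 0.0744] gap 0.0024 z85 s/t [0.4625 0.3399] [0.4652 0.3259]
BL [0.5923 0.3514 0.0821] gap 0.0005 z85 s/t [0.5897 0.3541] [0.5918 0.3506]
FR [0.5074 0.1122 0.0833] gap 0.0048 z85 s/t [0.5088 0.1148] [0.5049 0.1113]
```

Both bars triangulate cleanly. With case yaw about 10.6°, they give the same origin of (0.551, 0.232). The tall instrument stands close to where the lid grip ends up, so I'll measure its near side before moving.

```bash
python3 - <<'E'
import cv2,numpy as np
a=cv2.imread("pics/scene0.png")[45:225,185:315];b=cv2.imread("pics/top0.png")[80:220,170:300]
A=cv2.resize(a,None,fx=3,fy=3,interpolation=cv2.INTER_CUBIC)
B=cv2.resize(b,None,fx=3,fy=3,interpolation=cv2.INTER_CUBIC)
B=np.vstack([B,np.zeros((120,390,3),np.uint8)])
cv2.imwrite("pics/tw.png",np.hstack([A,B]))
E
```

```text
(no output)
```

View pics/tw.png

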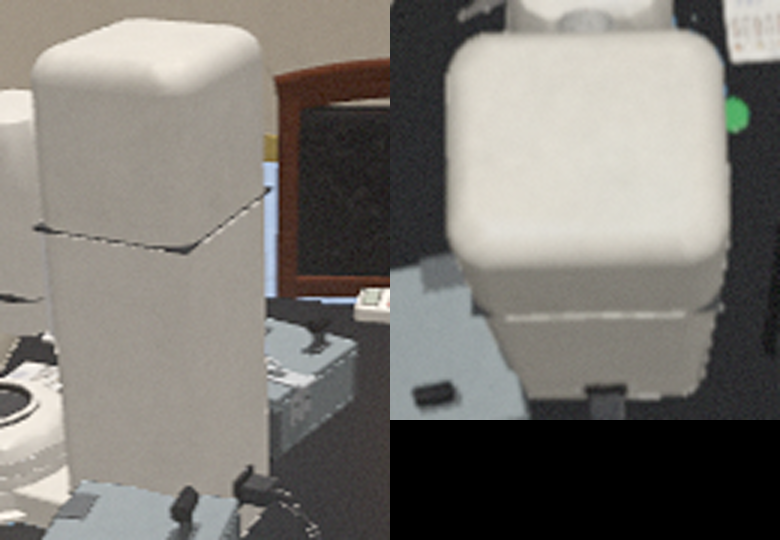

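The crop shows the tower's front-left edge. Its seam corner is at (190,250) in the left crop and (98,316) in the right one, and its front face runs out to (718,308).

```bash
python3 - <<'E'
from h import *
fs,ft=manip.grab_frame("scene"),manip.grab_frame("top")
S=lambda x,y:ray(fs,(x+.5)/3-.5+185,(y+.5)/3-.5+45)
T=lambda x,y:ray(ft,(x+.5)/3-.5+170,(y+.5)/3-.5+80)
for n,s,t in[("seamFL",(190,250),(98,316)),("seamFR",(270,190),(328,308)),("topFL",(165,90),(65,255))]:
    p,e=tri(S(*s),T(*t));print(n,p.round(3),e.round(3))
    z=p[2]
z=tri(S(190,250),T(98,316))[0][2]
print("seamBL",plane(S(35,228),z).round(3),"baseFL",plane(T(138,395),0).round(3),"baseFR",plane(T(300,395),0).round(3))
P=lambda u,v,z:plane(ray(ft,u,v),z).round(3)
# neighbours near the route: yellow bin (scene rim/ top rim), centrifuge-like device
print("bin",tri(ray(fs,330,182),ray(ft,244,281)),tri(ray(fs,393,186),ray(ft,301,279)))
for p in[(-130,50,47),(103,-50,180),(65,-110,85)]:print(p,case((.5511,.2323,0),.185,p).round(4))
E
```

```text
seamFL [0.538 0.118 0.286] 0.003
seamFR [ 0.538 -0.018  0.287] 0.0
topFL [0.546 0.124 0.397] 0.007
seamBL [0.666 0.122 0.286] baseFL [0.538 0.118 0.   ] baseFR [ 0.535 -0.012  0.   ]
bin (array([0.37181887, 0.05008185, 0.15797898]), np.float64(0.002770711596751858)) (array([ 0.31189801, -0.07386861,  0.10780729]), np.float64(0.12176766029861381))
(-130, 50, 47) [0.4141 0.2575 0.047 ]
(103, -50, 180) [0.6615 0.2021 0.18  ]
(65, -110, 85) [0.6352 0.1361 0.085 ]
```

Tower: left face at y≈0.12, front face at x≈0.538, height about 0.4 m. It sits close beside the lid grip, so I'll keep the jaws only part open there and tilt the wrist forward. Next I'll compute the first moves.

```bash
cat >> h.py <<'E'
O=(.5511,.2323,0);YAW=.185
def rot(tilt,yaw=YAW-np.pi/2):return Ro.from_euler('z',yaw)*Ro.from_euler('x',-90+tilt,degrees=True)
def rows(tg):  # tg: (world TCP pos, tilt deg)
    s=manip.read_state();R=Ro.from_euler('xyz',s["eef_rot"])
    print("t",round(s["t"],2),"p",np.round(s["ee_pos"],4),"F",np.round(s["wrist_force"],1),"w",round(s["gripper_width"],4))
    for p,tl in tg:
        print((R.inv().apply(np.array(p)-s["ee_pos"])*100).round(2).tolist(),np.degrees((R.inv()*rot(tl)).as_rotvec()).round(1).tolist())
def at(p,tilt=0,back=.005): # TCP so that grasp point sits at case point p(mm)
    return case(O,YAW,p)+back*rot(tilt).apply([0,1,0]),tilt
E
python3 - <<'E'
from h import *
rows([((.165,-.55,.42),0),((.38,.05,.42),0),((.46,.28,.40),0)])
E
```

```text
t 0.3 p [ 0.1654 -0.5505  0.245 ] F [ 0.2 -0.6 -0.9] w 0.0855
[-0.07, -17.5, -0.02] [-0.0, 6.1, -0.0]
[-51.35, -17.46, 37.83] [-0.0, 6.1, -0.0]
[-71.07, -15.45, 52.11] [-0.0, 6.1, -0.0]
```

apply_moves([
  [0,-4,0,0,0,0,0.35],
  [0,-8,0,0,2,0,0.35],
  [0,-12,0,0,4,0,0.35],
  [0,-16,0,0,6,0,0.35],
  [0,-17.5,0,0,6,0,0.35],
  [-3.2,-17.5,2.4,0,6,0,0.35],
  [-6.4,-17.5,4.8,0,6,0,0.35],
  [-9.6,-17.5,7.2,0,6,0,0.35],
  [-12.8,-17.5,9.6,0,6,0,0.35],
  [-16,-17.5,12,0,6,0,0.35],
  [-19.2,-17.5,14.4,0,6,0,0.35],
  [-22.4,-17.5,16.8,0,6,0,0.35],
], newtons=40)

```text
t: 1.3
ee_pos: [0.262, -0.2859, 0.4202]
eef_rot: [-1.571, -0.0, -1.384]
wrist_force: [1.4, 0.4, 0.1]
gripper_width: 0.0556
```

```bash
python3 - <<'E'
from h import *
print(manip.read_state()["joint_pos"])
rows([((.38,.05,.42),0),((.46,.28,.40),0)])
E
```

```text
[-1.14349000e+00 -3.97630504e-01  1.76528264e+00  2.07089526e-04
  1.77360442e+00  2.40973429e-01]
t 1.3 p [ 0.262  -0.2859  0.4202] F [1.4 0.4 0.1] w 0.0556
[-30.83, 0.02, 17.82] [-0.0, 0.1, 0.0]
[-51.95, 2.02, 29.94] [-0.0, 0.1, 0.0]
```

apply_moves([
  [-3.5,0,2,0,0,0,0.35],
  [-7,0,4,0,0,0,0.35],
  [-10.5,0,6,0,0,0,0.35],
  [-14,0,8,0,0,0,0.35],
  [-17.5,0,10,0,0,0,0.35],
  [-21,0,12,0,0,0,0.35],
  [-24.5,0,14,0,0,0,0.35],
  [-28,0,16,0,0,0,0.35],
  [-31,0,17.8,0,0,0,0.35],
  [-34.5,0.3,19.8,0,0,0,0.35],
  [-38,0.6,21.8,0,0,0,0.35],
  [-41.5,1,23.9,0,0,0,0.35],
])

```text
t: 2.3
ee_pos: [0.4196, 0.1667, 0.4106]
eef_rot: [-1.569, -0.0, -1.383]
wrist_force: [1.5, -1.7, 0.2]
gripper_width: 0.0552
```

```bash
python3 - <<'E'
from h import *
print(manip.read_state()["joint_pos"].__class__, np.round(manip.read_state()["joint_pos"],2))
rows([at((-7,50,250)),at((-7,50,160)),at((-7,50,111))])
E
```

```text
<class 'numpy.ndarray'> [ 0.11 -0.22  1.65 -0.    1.71  1.49]
t 2.3 p [0.4196 0.1667 0.4106] F [ 1.5 -1.7  0.2] w 0.0552
[-9.0, 16.58, 13.43] [-0.1, 0.2, 0.0]
[-9.0, 25.58, 13.42] [-0.1, 0.2, 0.0]
[-9.0, 30.48, 13.41] [-0.1, 0.2, 0.0]
```

```bash
python3 - <<'E'
from h import *
import cv2
a,b=[manip.grab_frame(n)["frame"][:,:,::-1] for n in("scene","top")]
cv2.imwrite("pics/arm.png",np.hstack([a[:,60:460],b[:,60:460]]))
E
```

```text
(no output)
```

View pics/arm.png

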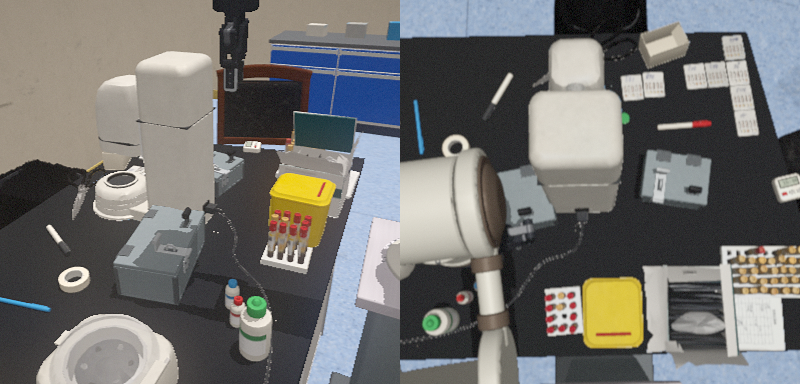

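The arm's bulky links stay high and to the left, and the gripper hangs on a slim column, so the tower clearance looks good. Going to the hasp bar now.

apply_moves([
  [-3,4,3.5,0,0,0,0.35],
  [-5,7,6,0,0,0,0.35],
  [-7,10,8.5,0,0,0,0.35],
  [-9,13,11,0,0,0,0.35],
  [-9,16.5,13.4,0,0,0,0.35],
  [-9,20,13.4,0,0,0,0.35],
  [-9,23,13.4,0,0,0,0.35],
  [-9,24.5,13.4,0,0,0,0.35],
  [-9,25.5,13.4,0,0,0,0.35],
  [-9,25.5,13.4,0,0,0,0.35],
])

```text
t: 3.23
ee_pos: [0.533, 0.2767, 0.1528]
eef_rot: [-1.576, -0.001, -1.384]
wrist_force: [-0.4, -0.1, -0.5]
gripper_width: 0.0555
```

```bash
python3 - <<'E'
from h import *
import cv2
rows([at((-7,50,111))])
a=manip.grab_frame("scene")["frame"][:,:,::-1][150:300,160:290]
b=manip.grab_frame("top")["frame"][:,:,::-1][150:250,80:220]
A=cv2.resize(a,(390,450));B=cv2.resize(b,(410,293))
cv2.imwrite("pics/h1.png",np.hstack([A,np.vstack([B,np.zeros((157,410,3),np.uint8)])]))
E
```

```text
t 3.23 p [0.533  0.2767 0.1528] F [-0.4 -0.1 -0.5] w 0.0555
[-0.3, 4.67, 0.28] [0.3, 0.1, 0.0]
```

View pics/h1.png

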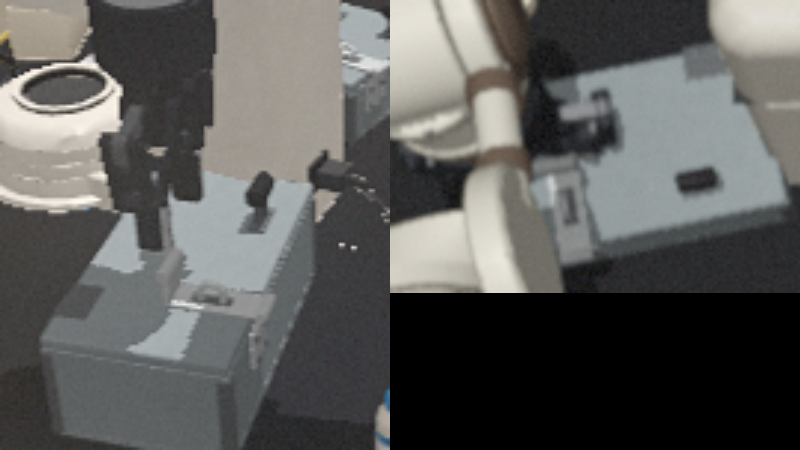

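Fingers stand over the hasp bar, straddling it along y at crop (170,230). Descending, then pinching.

apply_moves([
  [0,1,0,0,0,0,0.35],
  [0,2,0,0,0,0,0.35],
  [0,3,0,0,0,0,0.35],
  [0,4,0,0,0,0,0.35],
  [0,4.8,0,0,0,0,0.35],
  [0,4.8,0,0,0,0,0.35],
  [0,4.8,0,0,0,0,0.35],
])

```text
t: 3.92
ee_pos: [0.5339, 0.2776, 0.1064]
eef_rot: [-1.573, -0.0, -1.384]
wrist_force: [-0.5, 0.0, -0.4]
gripper_width: 0.0556
```

```bash
python3 - <<'E'
from h import *
rows([at((-7,50,111))])
E
```

```text
t 3.92 p [0.5339 0.2776 0.1064] F [-0.5  0.  -0.4] w 0.0556
[-0.23, 0.04, 0.16] [0.1, 0.1, 0.0]
```

apply_moves([
  [-0.2,0,0.1,0,0,0,0.5],
  [-0.2,0,0.1,0,0,0,0.7],
  [-0.2,0,0.1,0,0,0,0.8],
  [-0.2,0,0.1,0,0,0,0.8],
  [-0.2,0,0.1,0,0,0,0.8],
  [-0.2,0,0.1,0,0,0,0.8],
], newtons=40)

```text
t: 4.42
ee_pos: [0.5356, 0.2807, 0.1082]
eef_rot: [-1.569, 0.001, -1.384]
wrist_force: [-0.1, 4.5, 3.4]
gripper_width: 0.0287
```

```bash
python3 - <<'E'
from h import *
P=lambda q:(-73+70.2*np.cos(np.radians(20+q)),50,87+70.2*np.sin(np.radians(20+q)))
rows([at(P(q)) for q in range(0,146,10)])
E
```

```text
t 4.42 p [0.5356 0.2807 0.1082] F [-0.1  4.5  3.4] w 0.0287
[0.04, 0.22, -0.07] [-0.1, 0.1, -0.1]
[0.04, -0.89, -0.59] [-0.1, 0.1, -0.1]
[0.04, -1.89, -1.29] [-0.1, 0.1, -0.1]
[0.03, -2.76, -2.15] [-0.1, 0.1, -0.1]
[0.03, -3.46, -3.15] [-0.1, 0.1, -0.1]
[0.03, -3.98, -4.26] [-0.1, 0.1, -0.1]
[0.02, -4.3, -5.44] [-0.1, 0.1, -0.1]
[0.02, -4.41, -6.66] [-0.1, 0.1, -0.1]
[0.02, -4.31, -7.88] [-0.1, 0.1, -0.1]
[0.02, -3.99, -9.06] [-0.1, 0.1, -0.1]
[0.01, -3.48, -10.17] [-0.1, 0.1, -0.1]
[0.01, -2.78, -11.17] [-0.1, 0.1, -0.1]
[0.01, -1.91, -12.04] [-0.1, 0.1, -0.1]
[0.01, -0.91, -12.75] [-0.1, 0.1, -0.1]
[0.01, 0.19, -13.26] [-0.1, 0.1, -0.1]
```

The bar is gripped at a 28.7 mm opening. Now swinging it along the arc.

apply_moves([
  [0,-0.6,-0.2,0,0,0,0.8],
  [0,-1.1,-0.5,0,0,0,0.8],
  [0,-1.6,-0.8,0,0,0,0.8],
  [0,-2.1,-1.2,0,0,0,0.8],
  [0,-2.5,-1.6,0,0,0,0.8],
  [0,-3.0,-2.1,0,0,0,0.8],
  [0,-3.35,-2.6,0,0,0,0.8],
  [0,-3.7,-3.1,0,0,0,0.8],
  [0,-3.95,-3.6,0,0,0,0.8],
  [0,-4.2,-4.2,0,0,0,0.8],
  [0,-4.4,-4.8,0,0,0,0.8],
  [0,-4.5,-5.4,0,0,0,0.8],
])

```text
t: 5.42
ee_pos: [0.4827, 0.2705, 0.1529]
eef_rot: [-1.567, 0.001, -1.384]
wrist_force: [2.7, 5.5, 1.0]
gripper_width: 0.0287
```

```bash
python3 - <<'E'
from h import *
P=lambda q:(-73+70.2*np.cos(np.radians(20+q)),50,87+70.2*np.sin(np.radians(20+q)))
rows([at(P(q)) for q in range(60,156,10)])
E
```

```text
t 5.42 p [0.4827 0.2705 0.1529] F [2.7 5.5 1. ] w 0.0287
[0.02, 0.18, -0.06] [-0.2, 0.1, -0.1]
[0.01, 0.07, -1.28] [-0.2, 0.1, -0.1]
[0.01, 0.17, -2.5] [-0.2, 0.1, -0.1]
[0.01, 0.48, -3.68] [-0.2, 0.1, -0.1]
[0.01, 0.99, -4.79] [-0.2, 0.1, -0.1]
[0.01, 1.69, -5.79] [-0.2, 0.1, -0.1]
[0.01, 2.55, -6.66] [-0.2, 0.1, -0.1]
[0.01, 3.56, -7.37] [-0.2, 0.1, -0.1]
[0.01, 4.66, -7.89] [-0.2, 0.1, -0.1]
[0.01, 5.84, -8.21] [-0.2, 0.1, -0.1]
```

apply_moves([
  [0,-0.1,-0.7,0,0,0,0.8],
  [0,-0.1,-1.3,0,0,0,0.8],
  [0,-0.05,-1.9,0,0,0,0.8],
  [0,0,-2.5,0,0,0,0.8],
  [0,0.2,-3.2,0,0,0,0.8],
  [0,0.4,-3.8,0,0,0,0.8],
  [0,0.8,-4.7,0,0,0,0.8],
  [0,1.2,-5.3,0,0,0,0.8],
  [0,1.8,-6.0,0,0,0,0.8],
  [0,2.4,-6.6,0,0,0,0.8],
  [0,3.2,-7.2,0,0,0,0.8],
  [0,3.6,-7.4,0,0,0,0.8],
])

```text
t: 6.42
ee_pos: [0.4081, 0.2563, 0.1163]
eef_rot: [-1.572, 0.001, -1.384]
wrist_force: [-2.7, 4.3, 5.5]
gripper_width: 0.0284
```

```bash
python3 - <<'E'
from h import *
P=lambda q:(-73+70.2*np.cos(np.radians(20+q)),50,87+70.2*np.sin(np.radians(20+q)))
rows([at(P(q)) for q in range(130,170,10)])
E
```

```text
t 6.42 p [0.4081 0.2563 0.1163] F [-2.7  4.3  5.5] w 0.0284
[-0.01, -0.08, 0.24] [0.1, 0.1, -0.0]
[-0.01, 1.03, -0.28] [0.1, 0.1, -0.0]
[-0.01, 2.21, -0.59] [0.1, 0.1, -0.0]
[-0.01, 3.43, -0.7] [0.1, 0.1, -0.0]
```

The hasp is leaning well to the front (q≈2.3 rad). Releasing, then rising.

apply_moves([
  [0,0.5,-0.2,0,0,0,0.8],
  [0,0.5,-0.2,0,0,0,0.5],
  [0,0.5,-0.2,0,0,0,0.35],
  [0,0.5,-0.2,0,0,0,0.35],
  [0,0.5,-0.2,0,0,0,0.35],
  [0,-1,-0.2,0,0,0,0.35],
  [0,-3,-0.2,0,0,0,0.35],
  [0,-6,-0.2,0,0,0,0.35],
  [0,-9,-0.2,0,0,0,0.35],
  [0,-12,-0.2,0,0,0,0.35],
  [0,-12,-0.2,0,0,0,0.35],
])

```text
t: 7.33
ee_pos: [0.4109, 0.2566, 0.2434]
eef_rot: [-1.559, 0.001, -1.384]
wrist_force: [0.0, 1.0, 0.7]
gripper_width: 0.0558
```

```bash
python3 - <<'E'
from h import *
import cv2
rows([at((-40,-50,200)),at((-40,-50,160),12),at((-40,-50,113),12)])
a=manip.grab_frame("scene")["frame"][:,:,::-1][150:310,160:290]
b=manip.grab_frame("top")["frame"][:,:,::-1][150:260,80:220]
A=cv2.resize(a,(390,480));B=cv2.resize(b,(410,322))
cv2.imwrite("pics/h2.png",np.hstack([A,np.vstack([B,np.zeros((158,410,3),np.uint8)])]))
E
```

```text
t 7.33 p [0.4109 0.2566 0.2434] F [0.  1.  0.7] w 0.0558
[9.99, 4.94, 9.25] [-0.7, 0.1, -0.1]
[10.0, 8.93, 9.31] [11.3, 0.1, -0.1]
[10.0, 13.63, 9.25] [11.3, 0.1, -0.1]
```

View pics/h2.png

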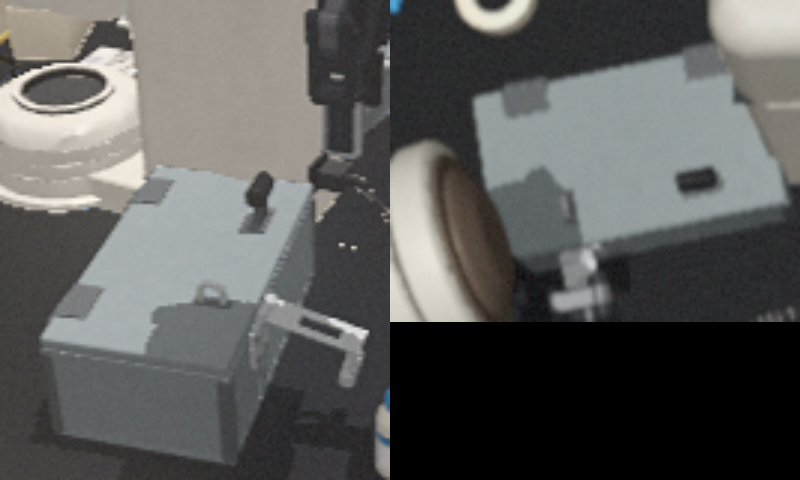

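The hasp hangs out in front at its stop (crop (355,360)), the staple is bare and the lid is clear. Next, the lid grip, tilted 12°.

apply_moves([
  [2,1,1,1,0,0,0.4],
  [4,2,3,3,0,0,0.4],
  [6,3,5,5,0,0,0.4],
  [8,4,7,7,0,0,0.4],
  [10,5,9.2,9,0,0,0.4],
  [10,7,9.3,11,0,0,0.4],
  [10,8.9,9.3,11.3,0,0,0.4],
  [10,8.9,9.3,11.3,0,0,0.4],
  [10,8.9,9.3,11.3,0,0,0.4],
])

```text
t: 8.18
ee_pos: [0.5154, 0.1744, 0.1449]
eef_rot: [-1.379, 0.0, -1.384]
wrist_force: [-0.3, -0.1, 0.1]
gripper_width: 0.0516
```

```bash
python3 - <<'E'
from h import *
rows([at((-40,-50,113),12)])
E
```

```text
t 8.18 p [0.5154 0.1744 0.1449] F [-0.3 -0.1  0.1] w 0.0516
[-0.03, 3.74, -0.03] [1.0, 0.1, -0.0]
```

apply_moves([
  [0,1,0,0.3,0,0,0.4],
  [0,2,0,0.6,0,0,0.4],
  [0,3,0,0.6,0,0,0.4],
  [0,3.7,0,0.6,0,0,0.4],
  [0,3.7,0,0.6,0,0,0.4],
  [0,3.7,0,0.6,0,0,0.4],
])

```text
t: 8.68
ee_pos: [0.5244, 0.1762, 0.111]
eef_rot: [-1.364, 0.0, -1.383]
wrist_force: [-0.2, 0.1, -0.5]
gripper_width: 0.0512
```

```bash
python3 - <<'E'
from h import *
rows([at((-40,-50,113),12)])
E
```

```text
t 8.68 p [0.5244 0.1762 0.111 ] F [-0.2  0.1 -0.5] w 0.0512
[-0.02, 0.23, -0.29] [0.1, 0.1, -0.0]
```

apply_moves([
  [0,0.2,-0.3,0,0,0,0.4],
  [0,0.2,-0.3,0,0,0,0.4],
  [0,0.2,-0.3,0,0,0,0.6],
  [0,0.2,-0.3,0,0,0,0.8],
  [0,0.2,-0.3,0,0,0,0.85],
  [0,0.2,-0.3,0,0,0,0.85],
  [0,0.2,-0.3,0,0,0,0.85],
  [0,0.2,-0.3,0,0,0,0.85],
], newtons=60)

```text
t: 9.35
ee_pos: [0.5219, 0.1763, 0.1091]
eef_rot: [-1.363, 0.001, -1.384]
wrist_force: [-3.6, 3.8, 5.5]
gripper_width: 0.0265
```

```bash
python3 - <<'E'
from h import *
P=lambda q:(65+111.7*np.cos(np.radians(160.1-q)),-50,75+111.7*np.sin(np.radians(160.1-q)))
rows([at(P(q),12) for q in range(0,91,6)])
E
```

```text
t 9.35 p [0.5219 0.1763 0.1091] F [-3.6  3.8  5.5] w 0.0265
[0.04, 0.1, -0.02] [0.1, 0.1, -0.1]
[0.04, -0.86, 0.65] [0.1, 0.1, -0.1]
[0.04, -1.75, 1.41] [0.1, 0.1, -0.1]
[0.04, -2.55, 2.27] [0.1, 0.1, -0.1]
[0.04, -3.26, 3.2] [0.1, 0.1, -0.1]
[0.04, -3.86, 4.2] [0.1, 0.1, -0.1]
[0.04, -4.36, 5.26] [0.1, 0.1, -0.1]
[0.04, -4.74, 6.36] [0.1, 0.1, -0.1]
[0.04, -5.01, 7.5] [0.1, 0.1, -0.1]
[0.04, -5.16, 8.66] [0.1, 0.1, -0.1]
[0.05, -5.18, 9.83] [0.1, 0.1, -0.1]
[0.05, -5.08, 10.99] [0.1, 0.1, -0.1]
[0.05, -4.86, 12.14] [0.1, 0.1, -0.1]
[0.05, -4.52, 13.26] [0.1, 0.1, -0.1]
[0.06, -4.07, 14.34] [0.1, 0.1, -0.1]
[0.06, -3.51, 15.36] [0.1, 0.1, -0.1]
```

Gripped the lid bar at 26.5 mm. Raising the first half of the arc at moderate speed.

apply_moves([
  [0,-0.5,0.3,0,0,0,0.85],
  [0,-0.95,0.65,0,0,0,0.85],
  [0,-1.4,1.0,0,0,0,0.85],
  [0,-1.85,1.4,0,0,0,0.85],
  [0,-2.25,1.8,0,0,0,0.85],
  [0,-2.65,2.3,0,0,0,0.85],
  [0,-3.0,2.7,0,0,0,0.85],
  [0,-3.35,3.2,0,0,0,0.85],
  [0,-3.95,4.2,0,0,0,0.85],
  [0,-4.45,5.3,0,0,0,0.85],
  [0,-4.65,5.8,0,0,0,0.85],
  [0,-4.85,6.4,0,0,0,0.85],
])

```text
t: 10.35
ee_pos: [0.5714, 0.1858, 0.1678]
eef_rot: [-1.37, 0.001, -1.383]
wrist_force: [-7.1, 2.5, -4.4]
gripper_width: 0.0266
```

```bash
python3 - <<'E'
from h import *
P=lambda q:(65+111.7*np.cos(np.radians(160.1-q)),-50,75+111.7*np.sin(np.radians(160.1-q)))
rows([at(P(q),12) for q in range(36,97,6)])
E
```

```text
t 10.35 p [0.5714 0.1858 0.1678] F [-7.1  2.5 -4.4] w 0.0266
[0.06, 0.35, -0.88] [0.5, 0.1, -0.1]
[0.06, -0.05, 0.22] [0.5, 0.1, -0.1]
[0.06, -0.32, 1.35] [0.5, 0.1, -0.1]
[0.06, -0.48, 2.51] [0.5, 0.1, -0.1]
[0.07, -0.51, 3.68] [0.5, 0.1, -0.1]
[0.07, -0.42, 4.85] [0.5, 0.1, -0.1]
[0.07, -0.21, 6.0] [0.5, 0.1, -0.1]
[0.08, 0.12, 7.12] [0.5, 0.1, -0.1]
[0.08, 0.57, 8.2] [0.5, 0.1, -0.1]
[0.08, 1.12, 9.23] [0.5, 0.1, -0.1]
[0.09, 1.79, 10.19] [0.5, 0.1, -0.1]
```

apply_moves([
  [0,-0.15,0.6,0,0,0,0.85],
  [0,-0.3,1.2,0,0,0,0.85],
  [0,-0.4,2.0,0,0,0,0.85],
  [0,-0.45,2.8,0,0,0,0.85],
  [0,-0.45,3.5,0,0,0,0.85],
  [0,-0.4,4.3,0,0,0,0.85],
  [0,-0.3,5.2,0,0,0,0.85],
  [0,-0.1,6.1,0,0,0,0.85],
  [0,0.2,6.9,0,0,0,0.85],
  [0,0.6,7.9,0,0,0,0.85],
  [0,1.1,8.9,0,0,0,0.85],
  [0,1.1,8.9,0,0,0,0.85],
])

```text
t: 11.35
ee_pos: [0.663, 0.2034, 0.1779]
eef_rot: [-1.361, 0.002, -1.384]
wrist_force: [-0.5, 6.0, 0.9]
gripper_width: 0.0259
```

```bash
python3 - <<'E'
from h import *
import cv2
P=lambda q:(65+111.7*np.cos(np.radians(160.1-q)),-50,75+111.7*np.sin(np.radians(160.1-q)))
rows([at(P(q),12) for q in range(78,97,6)])
s=manip.read_state();R=Ro.from_euler('xyz',s["eef_rot"])
g=Ro.from_euler('z',-YAW).apply(s["ee_pos"]-.005*R.apply([0,1,0])-O)*1000
print(g.round(1),"lid deg",160.1-np.degrees(np.arctan2(g[2]-75,g[0]-65)), "r",np.hypot(g[2]-75,g[0]-65))
E
```

```text
t 11.35 p [0.663  0.2034 0.1779] F [-0.5  6.   0.9] w 0.0259
[0.09, -0.77, -2.21] [-0.0, 0.1, -0.1]
[0.1, -0.31, -1.14] [-0.0, 0.1, -0.1]
[0.1, 0.25, -0.11] [-0.0, 0.1, -0.1]
[0.1, 0.92, 0.85] [-0.0, 0.1, -0.1]
[103.6 -49.  182.8] lid deg 89.8044933863443 r 114.46001386989391
```

The lid is at about 90°. Releasing and going straight up.

apply_moves([
  [0,0,0,0,0,0,0.6],
  [0,0,0,0,0,0,0.4],
  [0,0,0,0,0,0,0.4],
  [0,0,0,0,0,0,0.4],
  [0,-1,0.2,0,0,0,0.4],
  [0,-3,0.6,0,0,0,0.4],
  [0,-6,1.2,0,0,0,0.4],
  [0,-9,1.9,0,0,0,0.4],
  [0,-13,2.7,0,0,0,0.4],
  [0,-16,3.4,0,0,0,0.4],
  [0,-16,3.4,0,0,0,0.4],
])

```text
t: 12.27
ee_pos: [0.6648, 0.2023, 0.3521]
eef_rot: [-1.346, -0.001, -1.384]
wrist_force: [1.3, 0.3, 1.9]
gripper_width: 0.0511
```

```bash
python3 - <<'E'
from h import *
import cv2
rows([])
a=manip.grab_frame("scene")["frame"][:,:,::-1][90:310,130:300]
b=manip.grab_frame("top")["frame"][:,:,::-1][130:260,80:220]
A=cv2.resize(a,(390,505));B=cv2.resize(b,(410,380))
cv2.imwrite("pics/l1.png",np.hstack([A,np.vstack([B,np.zeros((125,410,3),np.uint8)])]))
E
```

```text
t 12.27 p [0.6648 0.2023 0.3521] F [1.3 0.3 1.9] w 0.0511
```

View pics/l1.png

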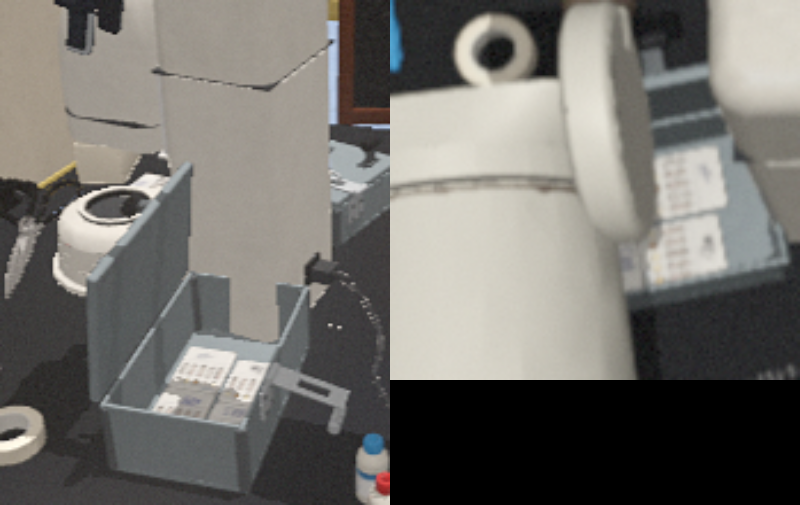

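The lid stands upright, the test cards are visible inside and the hasp is out in front. The gripper is well clear above, touching nothing, with the force at about zero. Handing in.

```bash
python3 -c "
from workcell import manip
print(manip.finish_job())"
```

```text
the job is handed in; nothing more can be done
None
```

The larger case is open and I've handed the job in, at about 12.4 s of the 48 s allowed.

- **Hasp:** I lifted it off the staple and let it go leaning forward at about 2.3 rad. It fell the rest of the way and came to rest out in front. A picture taken before I touched the lid showed the staple bare and the lid clear.
- **Lid:** I then raised it by its grip and let go at about 90°, worked out from the arm's position. The last picture, with the gripper clear, shows it still upright with the test cards visible inside.
- **Forces:** The wrist force readings at the end of each move were all under 10 N (120 N allowed). I didn't see the values during the moves.
- **Small case:** The arm never went near it.

No check failed. The one small mismatch was at the end of the lid swing, where the grip came out about 3 mm farther from the hinge than the given dimensions.

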